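# Move a degreased cover plate to the empty drying rest with the ice scraper

## Robot

A 6-joint arm with a two-finger parallel gripper is mounted at the origin on the work surface. World frame = base frame: x ahead of the robot, y to its left, z up, the work surface at z = 0. Lengths are in m, angles in degrees, forces in N, time in s.
With the tool pointing down it reaches from about 0.275 to 0.825 m from the base axis. Payload 4.9 kg.
Tool frame: the origin (TCP) lies midway between the tips of the shut fingers; the grasp point (between the pads) lies 19 mm behind it; z points along the fingers, y is the line along which they close (so a half turn about z gives the same grasp; the last joint's range is limited). The gripper opens to 85 mm and grips with 20 to 120 N. Pads are 22 mm wide; open, the fingers measure 114 mm over their backs; the gripper's body (76 mm by 85 mm) begins 54 mm behind the grasp point. The pads swing forward as they close: fully open they stand 13 mm farther back than shut.
Start: joints at [-81.142, 18.69, -11.035, 60.275, 0, 82.311], TCP at [0.157, -0.527, 0.231] pointing down, gripper open.
Joint ranges: [-152.03, 152.03], [-55.5, 102.48], [-74.3, 77.21], [-110.64, 120.58], [-84.22, 78.4], [-180, 180]. Speed limits (degrees/s): [147.25, 147.25, 180, 180, 180, 180].

## Interface

Orientations are given as [roll, pitch, yaw] about the fixed x, y, z axes, in that order (R = Rz(yaw) Ry(pitch) Rx(roll)).
In Python, from bench import ctrl, eyes, job gives the robot as it stands.
- The arm moves only by the shell command python3 -m inch 'ROWS' [OPENING] [FORCE]. ROWS is JSON, a list that holds one entry, the list of rows, each a list of 4 numbers: the shift along the tool's x, y, z in mm, then the turn about the tool's z in rad. A call has 1 to 10 rows; each row is the pose to reach, as a shift and turn from the pose commanded when the call began, along the tool's axes at that moment; what a row does not reach only later rows make up. A row lasts 1/10 s, in which the tool goes at most 50 mm and 8.59 degrees, less where a joint would pass 70% of its speed; a pose out of reach is approached as far as the arm can. A call with a gripper value outside its range is refused whole. OPENING is the opening, from 0 (shut) to 1 (fully open), set as the call begins (- or left out, the last holds). The fingers move at their own pace and stop on an object; FORCE is the grip in N (left out, the last holds). Time passes only in rows, so rows that repeat a pose let the fingers close. It gives the time, the measured TCP pose, the force, the opening and the grip force at its end, in the units of the state.
- ctrl.get_obs(): the state, without advancing time (a new reading comes with each control period).
- eyes.capture(name): name is "side" or "top"; returns the picture (384x512x3 uint8, red, green, blue); there is no depth.
- eyes.get_calibration(name): a dict with "K" (3x3 intrinsics, pixels), "R" (3x3) and "t" (3): a world point X has camera coordinates R X + t. Camera axes: x right, y down, z forward; pixel columns grow to the right and rows downward; lengths in m; the calibration is good to about 2 mm. A picture is of the moment at which its call begins. get_calibration takes no time and is no camera call.
- job.job_done(): hands the job in; it is judged then, once.
The state is a dict: "time_s": time; "joints": joint angles; "joint_velocities": joint speeds; "joint_efforts": joint torques, N m; "position": TCP position; "orientation": TCP orientation; "ft_force": force on the tool from outside, world axes, zero at the start; "torque": the same for the moment, N m; "opening": finger opening in m; "finger_force": force on a finger pad.
Only numpy, scipy, OpenCV 4.12 (cv2) and the standard library are available. Lean on these libraries where they do the work, as an engineer would, in place of code of your own. Each camera call takes 0.05 s, during which the arm holds its last target. There are 200 camera calls.

## Task

The rectangular aluminium cover plate on the plain work board (the one without an end stop) has been degreased and must not be touched by the gripper: slide the blade of the white ice scraper under it, lift it clear on the blade, and set it down gently and squarely, in the middle, on the battens of whichever of the two drying rests is empty. Then draw the scraper out and leave it lying flat on the shelf top, right way up, clear of the boards. Leave the round cover and the other things where they are and do not tip the plate.

Things in the scene. Friction and masses are not known exactly. Their poses are not given: they have to be found in the camera images.
- scraper: White one-piece ice scraper, 220 mm long, 0.12 kg, lying flat. Origin: on its underside below the grip; x points to the blade tip, z up. Handle: block 24 mm wide (y), 46 mm tall, x = -70 to +35 mm. Blade: flat, 60 mm wide, 4 mm thick, underside level with the handle's, to x = +150 mm; a foot 44 mm wide, 12 mm tall on it ends at x = +38 mm.
- scraper_grip (a point): Middle of the scraper's handle, 32 mm above its underside: where to grip, across the 24 mm width, from above.
- scraper_tip (a point): Middle of the blade's front edge, 150 mm ahead of the scraper's origin.
- plate: Rectangular aluminium cover plate with a bolt hole in each corner, 100 mm (x) by 130 mm (y), 5 mm thick, about 0.14 kg, lying across the battens of the work board. Origin: centre of its underside.
- cover: Round aluminium cover, 124 mm across, 5 mm thick, lying on one of the two drying rests. Origin: centre of its underside. To be left alone.
- work_board: Plain wooden work board, fixed, 130 mm (x) by 120 mm (y): base 5 mm thick with two battens along x, 16 mm wide, tops 27 mm above the shelf top; between them a channel 88 mm wide, 22 mm high, open at both ends. Origin: centre of its underside; its -x end faces the robot. The three boards stand in a row from left to right, in any order.
- rest_1: A drying rest, fixed: the same base and battens as the work board (origin, sizes and axes alike) plus an upright end stop across its far (+x) end: 12 mm thick, 42 mm high, its near face at x = +65 mm. One drying rest holds the round cover, the other is empty: compare their positions with the cover's.
- rest_2: The other drying rest, same as rest_1.
- jar: Clear acrylic screw-top jar (may look pale grey), 76 mm across, 90 mm high, standing at the side. Origin: centre of its underside. Bystander.
- gauge: Yellow plastic tyre pressure gauge with a round dial, about 155 mm long, 25 mm high, lying at the side. Origin on its underside. Bystander.
- wrench: Chrome socket wrench, about 200 mm long, 26 mm high, lying beyond the boards. Origin on its underside. Bystander.
Things that resemble listed ones, but are neither listed nor needed, are in the scene too. Leave any green or red look-alike of the work_board alone. Of the things like the scraper, leave any that is turquoise; of the rest the smaller one is meant.

How it is judged (in metres and radians):
On the way:
1. the plate is lifted clear of the work board, carried by the scraper: its underside more than 40 mm above the shelf top (height (world z) of plate above 0.04 m and contact force between plate and scraper above 0.3 N and contact force between plate and work_board below 0.05 N), for 0.2 s.
At the end, for the whole second after the job is handed in: Plate at rest, level on the battens of the empty drying rest, centre within 25 mm, aligned within 0.2 rad; scraper at rest, flat and right way up on the shelf top, touching neither plate nor boards, tip over 60 mm from the plate's centre; round cover within 20 mm of its start (horizontal distance between plate and rest_2 below 0.025 m and z of plate in the frame of rest_2 between 0.023 and 0.031 m and angle between each of plate, scraper's own z axis and vertical below 0.05 rad and angle between the x axis of plate and the x axis of rest_2, either way round below 0.2 rad and linear speed of each of plate, scraper below 0.02 m/s and height (world z) of scraper below 0.004 m and contact force between plate and scraper below 0.05 N and contact force between scraper and work_board below 0.05 N and contact force between scraper and rest_1 below 0.05 N and contact force between scraper and rest_2 below 0.05 N and horizontal distance between scraper_tip and plate above 0.06 m and distance of cover from where it was at the start of the episode below 0.02 m).
It fails at once if the robot itself touches the plate (over 0.5 N) (contact force between any of the fingers, the arm and plate above 0.5 N).
It fails at once if the plate is tipped by more than 0.4 rad (angle between plate's own z axis and vertical above 0.4 rad).
It fails at once if the plate is banged down on the drying rest (over 25 N) (contact force between plate and rest_2 above 25 N).
It fails at once if the round cover is shifted by more than 20 mm (distance of cover from where it was at the start of the episode above 0.02 m).
It fails at once if the jar, gauge or wrench is shifted by more than 30 mm (distance of any of jar, gauge, wrench from where it was at the start of the episode above 0.03 m).
It also fails if it takes over 61 s, if anything falls off the work surface, if the arm or the gripper's body presses on something with over 40 N, if the wrist force passes 120 N, or if a joint passes its speed limit or range.

## Working session

There is one attempt and no reset: what is moved stays moved. The work goes in short steps, Python scripts to look and compute and a shell command to move; the robot and the scene stay as the last step left them, time stands still between calls to the robot, and variables do not carry over. Pictures are saved under pics/ and viewed, at most 10 in all, crops included, and the job is handed in when it is done.

```bash
mkdir -p pics; ls; cat > h.py <<'E'
import numpy as np, cv2
from bench import ctrl, eyes, job
def ray(n,uv):
    c=eyes.get_calibration(n);K,R,t=[np.array(c[k],float) for k in "KRt"]
    t=t.ravel();C=-R.T@t;d=R.T@np.linalg.inv(K)@np.array([uv[0],uv[1],1.]);return C,d
def at_z(n,uv,z):
    C,d=ray(n,uv);return C+d*(z-C[2])/d[2]
def tri(a,b):
    (C,d),(E,f)=ray('top',a),ray('side',b)
    s=np.linalg.lstsq(np.c_[d,-f],E-C,rcond=None)[0];p,q=C+s[0]*d,E+s[1]*f
    return (p+q)/2,np.linalg.norm(p-q)
def proj(n,X):
    c=eyes.get_calibration(n);K,R,t=[np.array(c[k],float) for k in "KRt"]
    p=K@(R@np.array(X)+t.ravel());return p[:2]/p[2]
E
python3 - <<'E'
from h import *
for n in('top','side'):
    im=eyes.capture(n)[...,::-1]; cv2.imwrite(f'pics/{n}0_raw.png',im)
    cv2.imwrite(f'pics/{n}0.png',cv2.resize(im,(800,600),interpolation=cv2.INTER_CUBIC))
    C,_=ray(n,(0,0));print(n,C)
print(ctrl.get_obs())
E
```

```text
pics
top [0.41304025 0.01678399 1.41200738]
side [-0.08975624  0.74368108  1.09021548]
{'time_s': 0.1, 'joints': array([-8.11428969e+01,  1.87272175e+01, -1.10876598e+01,  6.02749893e+01,
        2.57477608e-03,  8.23109110e+01]), 'joint_velocities': array([ 0.03252874, -0.08538808,  0.10185519, -0.08264792, -0.04870829,
       -0.05990752]), 'joint_efforts': array([-2.96444938e-06, -4.44240153e+01,  2.63036960e+01,  7.91906845e-03,
       -1.98250086e-04,  6.22400393e-06]), 'position': array([ 0.15657474, -0.52668477,  0.23057777]), 'orientation': array([-1.79911286e+02, -1.45755482e-02,  1.65461787e+01]), 'ft_force': array([0.2224107 , 0.59736925, 0.94921997]), 'torque': array([-0.02117367, -0.01595301, -0.00284916]), 'finger_force': 0.0, 'opening': 0.08558247030574764}
```

View pics/top0.png

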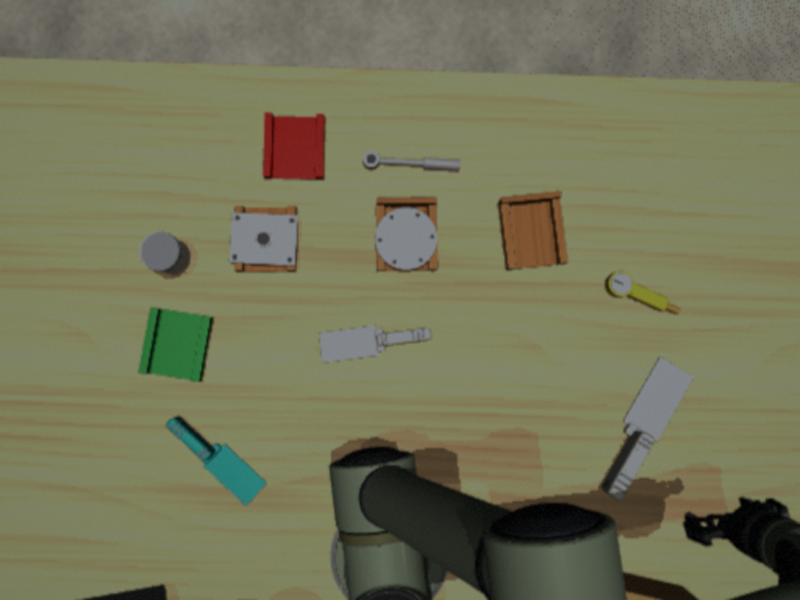

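View pics/side0.png

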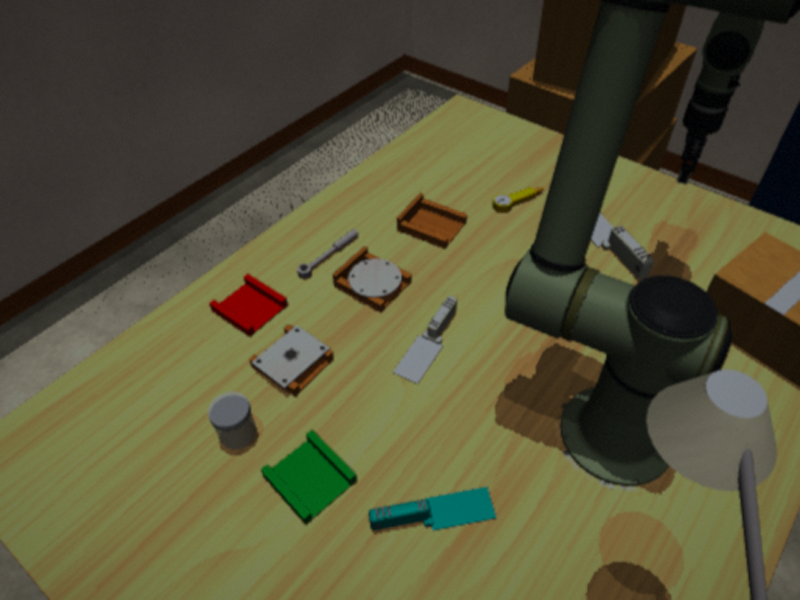

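Top view: the plate is on the left board (264,239), with the round cover on the middle rest (407,238). The empty rest is on the right (533,231). The smaller white scraper is at (375,342), with its blade pointing left (+y). The larger white one on the right is a look-alike. Next I'll take enlarged crops.

```bash
python3 - <<'E'
import cv2
a=cv2.imread('pics/top0_raw.png')[112:242,140:372];cv2.imwrite('pics/tc.png',cv2.resize(a,None,fx=3.4,fy=3.4,interpolation=cv2.INTER_CUBIC)*1)
a=cv2.imread('pics/side0_raw.png')[118:258,150:310];cv2.imwrite('pics/sc.png',cv2.resize(a,None,fx=4,fy=4,interpolation=cv2.INTER_CUBIC))
E
```

```text
(no output)
```

View pics/tc.png

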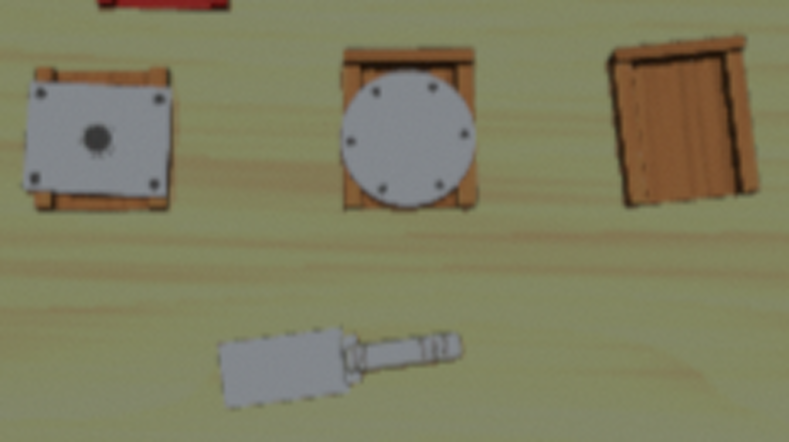

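View pics/sc.png

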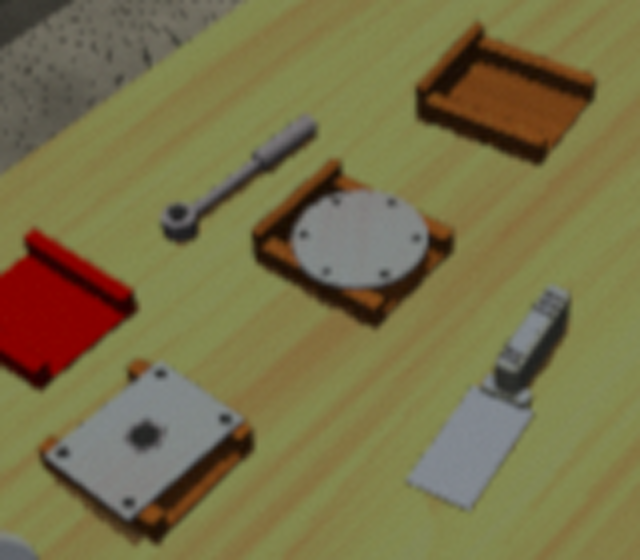

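```bash
python3 - <<'E'
from h import *
T=lambda p:(140+(p[0]+.5)/3.4-.5,112+(p[1]+.5)/3.4-.5)
S=lambda p:(150+(p[0]+.5)/4-.5,118+(p[1]+.5)/4-.5)
P=dict(pFR=((171,88),(161,365)),pFL=((27,84),(43,450)),pNL=((23,190),(132,520)),pNR=((168,197),(243,428)),
 hFL=((41,93),(63,453)),hFR=((159,99),(161,374)),hNR=((154,184),(225,419)),hNL=((35,178),(129,503)),
 tipF=((219,343),(409,483)),tipN=((228,408),(469,506)),bladeRF=((340,327),(478,387)),bladeRN=((348,392),(531,410)),
 hEndF=((458,333),(550,288)),hEndN=((462,358),(569,297)),
 rstopR=((742,37),(480,24)),rstopL=((610,51),(418,90)),rNR=((758,191),(593,86)),rNL=((627,206),(541,152)),
 cov=((408,139),(359,239)))
for k,(a,b) in P.items():
    X,e=tri(T(a),S(b));print(k,X.round(4),round(e,4))
for nm,z in(('tipF',.004),('tipN',.004),('bladeRF',.004),('bladeRN',.004),('hEndF',.046),('hEndN',.046)):
    print(nm,at_z('top',T(P[nm][0]),z).round(4),at_z('side',S(P[nm][1]),z).round(4))
E
```

```text
pFR [0.6625 0.2029 0.0267] 0.0004
pFL [0.6608 0.3317 0.0427] 0.0042
pNL [0.5641 0.3318 0.0319] 0.0004
pNR [0.5646 0.204  0.0181] 0.0035
hFL [0.654  0.3203 0.0325] 0.0021
hFR [0.6512 0.2128 0.0325] 0.0008
hNR [0.5738 0.2145 0.0337] 0.0021
hNL [0.576  0.3219 0.0331] 0.0016
tipF [ 0.4314  0.1532 -0.0006] 0.0007
tipN [0.3741 0.1435 0.0062] 0.0035
bladeRF [0.448  0.0416 0.0032] 0.0035
bladeRN [0.392  0.0347 0.0079] 0.0042
hEndF [ 0.4466 -0.0634  0.0393] 0.0013
hEndN [ 0.426  -0.0665  0.0388] 0.0052
rstopR [ 0.7212 -0.3165  0.0405] 0.0026
rstopL [ 0.7048 -0.1959  0.0417] 0.0015
rNR [ 0.5873 -0.3372  0.0127] 0.0055
rNL [ 0.5672 -0.2162  0.0215] 0.0012
cov [ 0.6228 -0.0135  0.0303] 0.0037
tipF [0.4317 0.153  0.004 ] [0.429  0.1555 0.004 ]
tipN [0.3726 0.1427 0.004 ] [0.3765 0.1432 0.004 ]
bladeRF [0.4494 0.0426 0.004 ] [0.4461 0.0411 0.004 ]
bladeRN [0.3902 0.0335 0.004 ] [0.3955 0.0334 0.004 ]
hEndF [ 0.4459 -0.0634  0.046 ] [ 0.4437 -0.0579  0.046 ]
hEndN [ 0.4238 -0.0675  0.046 ] [ 0.4245 -0.0594  0.046 ]
```

```bash
cat >> h.py <<'E'
def go(x,y,z,yaw):
    """shift [mm] in tool axes and turn [rad] to the world TCP target"""
    o=ctrl.get_obs();p=o['position'];w=np.radians(o['orientation'][2]);d=np.array([x,y,z])-p
    t=-(np.radians(yaw)-w)
    print('t',round(o['time_s'],2),'pos',p.round(4),'rpy',np.round(o['orientation'],2),'j',o['joints'].round(0),'F',o['ft_force'].round(1))
    print('shift',(1e3*np.array([d[0]*np.cos(w)+d[1]*np.sin(w),d[0]*np.sin(w)-d[1]*np.cos(w),-d[2]])).round(1),'turn',round((t+np.pi)%(2*np.pi)-np.pi,3))
E
python3 -m inch '[[[28,-30,0,-0.14],[57,-60,0,-0.28],[86,-90,0,-0.42],[114,-120,0,-0.56],[143,-150,0,-0.7],[172,-180,0,-0.84],[200,-210,0,-0.98],[229,-240,0,-1.12],[257,-270,0,-1.26],[286,-300,0,-1.4]]]' 1
python3 -c "
from h import *
go(.4263,.0005,.15,-81)"
```

```text
time_s: 1.1
position: [0.3456, -0.1566, 0.2312]
orientation: [-180.0, -0.0, 97.1]
ft_force: [0.4, -1.0, 0.3]
opening: 0.0853
finger_force: 0.0
t 1.1 pos [ 0.3456 -0.1566  0.2312] rpy [-180.     -0.     97.06] j [-36.   0. -34.  56.   0.  47.] F [ 0.4 -1.   0.3]
shift [145.9  99.4  81.2] turn 3.108
```

```bash

python3 -m inch '[[[15,10,8,-0.145],[30,20,16,-0.29],[45,30,24,-0.435],[60,40,32,-0.58],[75,50,40,-0.725],[90,60,48,-0.87],[105,70,56,-1.015],[120,80,64,-1.16],[135,90,72,-1.305],[146,99,80,-1.45]]]' 1
python3 -m inch '[[[0,0,0,-0.145],[0,0,0,-0.29],[0,0,0,-0.435],[0,0,0,-0.58],[0,0,0,-0.725],[0,0,0,-0.87],[0,0,0,-1.015],[0,0,0,-1.16],[0,0,0,-1.305],[0,0,0,-1.45]]]' 
python3 -c "
from h import *
go(.4263,.0005,.013,-81)"
```

```text
time_s: 2.1
position: [0.4264, -0.0006, 0.1507]
orientation: [180.0, -0.0, -179.8]
ft_force: [0.3, -0.9, 0.1]
opening: 0.0855
finger_force: 0.0
time_s: 3.1
position: [0.4261, -0.0015, 0.151]
orientation: [180.0, 0.0, -96.7]
ft_force: [0.6, 0.4, 0.9]
opening: 0.0856
finger_force: 0.0
t 3.1 pos [ 0.4261 -0.0015  0.151 ] rpy [179.96   0.   -96.74] j [-10.  10. -35.  44.  -0. -93.] F [0.6 0.4 0.9]
shift [-2.00e+00  1.00e-01  1.38e+02] turn -0.275
```

```bash

python3 -m inch '[[[-1,0,0,-0.14],[-2,0,20,-0.275],[-2,0,50,-0.275],[-2,0,80,-0.275],[-2,0,105,-0.275],[-2,0,122,-0.275],[-2,0,132,-0.275],[-2,0,138,-0.275],[-2,0,138,-0.275]]]' 
python3 - <<'E'
from h import *
go(.4263,.0005,.013,-81)
im=eyes.capture('top')[...,::-1][185:250,180:300]; im2=eyes.capture('side')[...,::-1][170:245,240:310]
a=cv2.resize(im,None,fx=4,fy=4);b=cv2.resize(im2,None,fx=4,fy=4);c=np.zeros((300,770,3),np.uint8);c[:260,:480]=a;c[:,490:]=b
cv2.imwrite('pics/g1.png',c)
E
```

```text
time_s: 4.0
position: [0.4265, 0.0005, 0.013]
orientation: [180.0, 0.0, -81.3]
ft_force: [-0.1, -0.2, 0.4]
opening: 0.0855
finger_force: 0.0
t 4.0 pos [0.4265 0.0005 0.013 ] rpy [ 1.7996e+02  2.0000e-02 -8.1330e+01] j [ -10.   23.  -44.   23.    0. -109.] F [-0.1 -0.2  0.4]
shift [-0.1  0.2 -0. ] turn -0.006
```

View pics/g1.png

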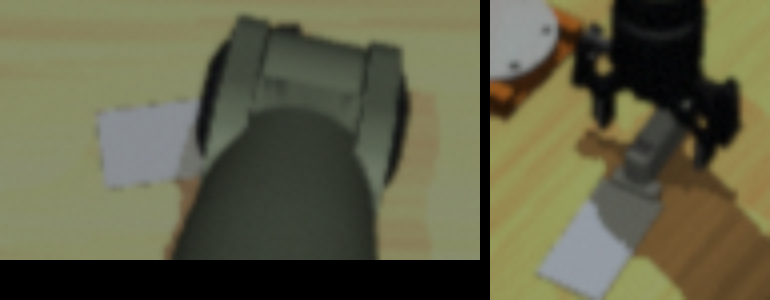

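The gripper straddles the handle: in the right half the fingers sit at (600,100) and (710,150) with the handle between them. I'll close and lift.

```bash

python3 -m inch '[[[0,0,0,0],[0,0,0,0],[0,0,0,0],[0,0,0,0],[0,0,0,0],[0,0,0,0],[0,0,0,0],[0,0,0,0]]]' 0 110
python3 -m inch '[[[0,0,-10,0],[0,0,-30,0],[0,0,-60,0],[0,0,-90,0],[0,0,-120,0],[0,0,-137,0],[0,0,-137,0],[0,0,-137,0]]]'
python3 - <<'E'
from h import *
go(.45,.268,.14,-180)
im=eyes.capture('top')[...,::-1][165:265,180:300]; im2=eyes.capture('side')[...,::-1][90:245,200:310]
a=cv2.resize(im,None,fx=3.5,fy=3.5);b=cv2.resize(im2,None,fx=3.5,fy=3.5);c=np.zeros((543,800,3),np.uint8);c[:350,:420]=a;c[:b.shape[0],415:]=b[:543]
cv2.imwrite('pics/g2.png',c)
E
```

```text
time_s: 4.9
position: [0.4271, 0.0004, 0.0138]
orientation: [-180.0, -0.0, -81.3]
ft_force: [-1.5, 0.1, 6.1]
opening: 0.0225
finger_force: 108.2
time_s: 5.7
position: [0.4266, 0.0004, 0.1502]
orientation: [-180.0, -0.0, -81.3]
ft_force: [-0.2, 0.5, -2.1]
opening: 0.0225
finger_force: 107.8
t 5.7 pos [4.266e-01 4.000e-04 1.502e-01] rpy [-1.7998e+02 -1.0000e-02 -8.1320e+01] j [ -10.   10.  -35.   44.   -0. -109.] F [-0.2  0.5 -2.1]
shift [-261.   -63.5   10.2] turn 1.722
```

View pics/g2.png

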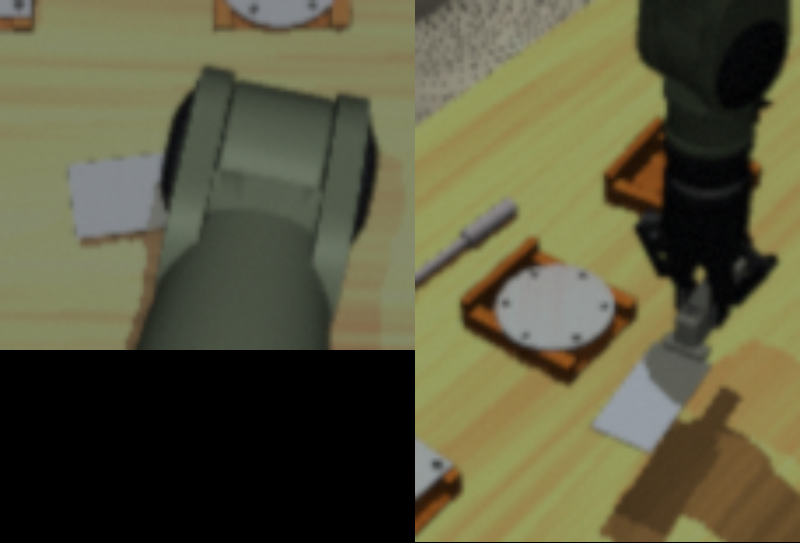

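```bash
python3 - <<'E'
from h import *
T=lambda p:(180+(p[0]+.5)/3.5-.5,165+(p[1]+.5)/3.5-.5)
S=lambda p:(200+(p[0]-415+.5)/3.5-.5,90+(p[1]+.5)/3.5-.5)
for a,b in(((68,166),(592,428)),((80,240),(648,450))): print(tri(T(a),S(b)))
# board/rest lines: top crop
U=lambda p:(140+(p[0]+.5)/3.4-.5,112+(p[1]+.5)/3.4-.5)
for k,p,z in(('wbLf',(36,68),.027),('wbLn',(37,209),.027),('wbRf',(170,68),.027),('wbRn',(171,209),.027),
 ('rRn',(758,190),.027),('rRf_stop_near',(744,49),.042),('rRf',(742,36),.042),('rLf',(610,50),.042),('rLfn',(613,62),.042),
 ('rInR_n',(740,194),.027),('rInR_f',(724,52),.027),('rInL_n',(650,205),.027),('rInL_f',(632,64),.027),('rLn',(631,207),.027)):
    print(k,at_z('top',U(p),z).round(4))
E
```

```text
(array([0.43115651, 0.15449183, 0.13684324]), np.float64(0.0008824899325444554))
(array([0.37441548, 0.14403052, 0.13964257]), np.float64(0.006367702382987337))
wbLf [0.677  0.3263 0.027 ]
wbLn [0.5479 0.3197 0.027 ]
wbRf [0.6807 0.2044 0.027 ]
wbRn [0.5514 0.1985 0.027 ]
rRn [ 0.5842 -0.3351  0.027 ]
rRf_stop_near [ 0.7109 -0.3173  0.042 ]
rRf [ 0.7228 -0.3154  0.042 ]
rLf [ 0.7063 -0.1954  0.042 ]
rLfn [ 0.6953 -0.1983  0.042 ]
rInR_n [ 0.5801 -0.3187  0.027 ]
rInR_f [ 0.7108 -0.3026  0.027 ]
rInL_n [ 0.5676 -0.2366  0.027 ]
rInL_f [ 0.6971 -0.2182  0.027 ]
rLn [ 0.5653 -0.2193  0.027 ]
```

```bash

python3 -m inch '[[[-26,1,0,0.145],[-52,2,0,0.29],[-79,3,0,0.435],[-105,4,0,0.58],[-132,5,0,0.725],[-158,6,0,0.87],[-184,7,0,1.015],[-211,8,0,1.16],[-237,8,0,1.305],[-264,8,0,1.45]]]'
python3 -c "
from h import *
go(.3785,.2598,.0254,-178.5)"
```

```text
time_s: 6.8
position: [0.3777, 0.2607, 0.1488]
orientation: [-180.0, -0.2, -164.8]
ft_force: [-0.3, 0.7, -1.3]
opening: 0.0227
finger_force: 107.6
t 6.8 pos [0.3777 0.2607 0.1488] rpy [-1.7996e+02 -1.6000e-01 -1.6475e+02] j [ 25.  14. -31.  45.  -0.  10.] F [-0.3  0.7 -1.3]
shift [ -0.5  -1.1 123.4] turn 0.24
```

```bash

python3 -m inch '[[[0,-1,15,0.12],[0,-1,45,0.24],[0,-1,75,0.24],[0,-1,100,0.24],[0,-1,115,0.24],[0,-1,123,0.24],[0,-1,123,0.24],[0,-1,123,0.24],[0,-1,123,0.24]]]'
python3 - <<'E'
from h import *
go(.5185,.2635,.0254,-178.5)
im=eyes.capture('top')[...,::-1][120:260,120:220]; im2=eyes.capture('side')[...,::-1][190:300,130:260]
a=cv2.resize(im,None,fx=4,fy=4);b=cv2.resize(im2,None,fx=3,fy=3);c=np.zeros((560,790,3),np.uint8);c[:560,:400]=a;c[:330,400:]=b
cv2.imwrite('pics/g3.png',c)
E
```

```text
time_s: 7.7
position: [0.3799, 0.2595, 0.0279]
orientation: [180.0, 0.1, -178.2]
ft_force: [-0.6, 0.3, -0.8]
opening: 0.0226
finger_force: 107.9
t 7.7 pos [0.3799 0.2595 0.0279] rpy [ 1.7997e+02  7.0000e-02 -1.7815e+02] j [ 25.  24. -39.  27.   0.  23.] F [-0.6  0.3 -0.8]
shift [-138.6   -0.5    2.5] turn 0.006
```

View pics/g3.png

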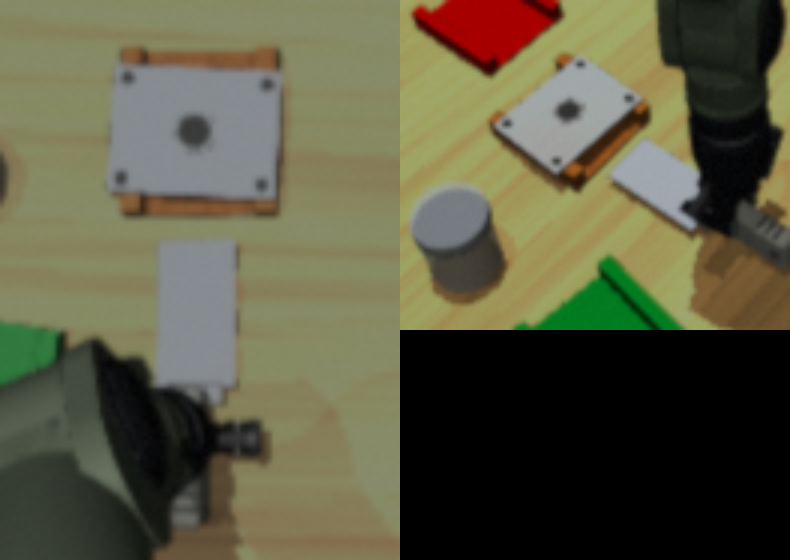

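The blade is lined up with the channel: tip centre at (197,241), plate centre at (195,132). I'll check the tip position against the prediction.

```bash
python3 - <<'E'
from h import *
T=lambda p:(120+(p[0]+.5)/4-.5,120+(p[1]+.5)/4-.5)
S=lambda p:(130+(p[0]-400+.5)/3-.5,190+(p[1]+.5)/3-.5)
for a,b in(((159,241),(612,176)),((237,241),(644,141))): print(tri(T(a),S(b)),at_z('top',T(a),.0185))
E
```

```text
(array([0.52806191, 0.29322232, 0.01623639]), np.float64(0.001636587134512941)) [0.52851625 0.29330376 0.0185    ]
(array([0.5325047 , 0.23547827, 0.01188336]), np.float64(0.004327680717614631)) [0.53024384 0.23307245 0.0185    ]
```

```bash

python3 -m inch '[[[-10,0,2,0],[-28,0,2,0],[-46,0,2,0],[-64,0,2,0],[-82,0,2,0],[-100,0,2,0],[-115,0,2,0],[-127,0,2,0],[-135,-1,2,0],[-138,-1,2,0]]]'
python3 -m inch '[[[0,0,0,0],[0,0,0,0],[0,0,-3,0],[0,0,-6,0],[0,0,-9,0],[0,0,-11,0],[0,0,-13,0]]]'
python3 - <<'E'
from h import *
go(.5185,.2635,.0254,-178.5)
im=eyes.capture('top')[...,::-1][120:220,120:220]; im2=eyes.capture('side')[...,::-1][180:290,130:260]
a=cv2.resize(im,None,fx=4,fy=4);b=cv2.resize(im2,None,fx=3,fy=3);c=np.zeros((400,790,3),np.uint8);c[:400,:400]=a;c[:330,400:]=b
cv2.imwrite('pics/g4.png',c)
E
```

```text
time_s: 8.8
position: [0.5186, 0.2625, 0.0254]
orientation: [180.0, 0.1, -178.2]
ft_force: [0.3, 0.2, -1.0]
opening: 0.0224
finger_force: 107.9
time_s: 9.5
position: [0.5171, 0.2627, 0.0385]
orientation: [180.0, -0.0, -178.2]
ft_force: [-0.9, -0.3, -2.2]
opening: 0.0223
finger_force: 107.9
t 9.5 pos [0.5171 0.2627 0.0385] rpy [ 180.     -0.   -178.15] j [ 20.  33. -20.  37.   0.  18.] F [-0.9 -0.3 -2.2]
shift [-1.4  0.8 13.1] turn 0.006
```

View pics/g4.png

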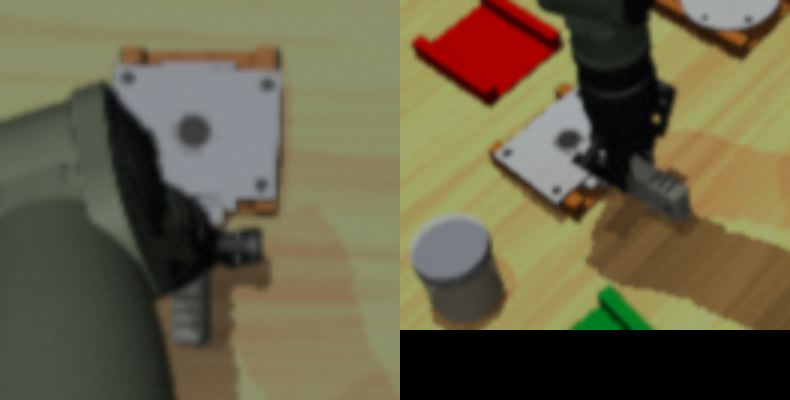

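The blade is fully under the plate: its tip shows just past the far edge at (215,63), and the plate hasn't shifted. I'll lift slowly.

```bash

python3 -m inch '[[[0,0,-2,0],[0,0,-5,0],[0,0,-9,0],[0,0,-14,0],[0,0,-20,0],[0,0,-28,0],[0,0,-36,0],[0,0,-43,0],[0,0,-48,0],[0,0,-50,0]]]'
python3 -m inch '[[[0,0,-3,0],[0,0,-9,0],[0,0,-16,0],[0,0,-23,0],[0,0,-28,0],[0,0,-30,0],[0,0,-30,0]]]'
python3 - <<'E'
from h import *
go(.5185,.2635,.0254,-178.5)
im=eyes.capture('top')[...,::-1][110:210,120:220]; im2=eyes.capture('side')[...,::-1][160:270,130:260]
a=cv2.resize(im,None,fx=4,fy=4);b=cv2.resize(im2,None,fx=3,fy=3);c=np.zeros((400,790,3),np.uint8);c[:400,:400]=a;c[:330,400:]=b
cv2.imwrite('pics/g5.png',c)
E
```

```text
time_s: 10.6
position: [0.5177, 0.2628, 0.0891]
orientation: [180.0, 0.1, -178.2]
ft_force: [0.2, -0.6, -1.7]
opening: 0.0226
finger_force: 107.9
time_s: 11.3
position: [0.5175, 0.2628, 0.1187]
orientation: [180.0, 0.0, -178.2]
ft_force: [-0.2, -0.4, -1.5]
opening: 0.0227
finger_force: 107.9
t 11.3 pos [0.5175 0.2628 0.1187] rpy [ 1.7999e+02  4.0000e-02 -1.7815e+02] j [ 20.  27. -15.  47.   0.  18.] F [-0.2 -0.4 -1.5]
shift [-1.   0.7 93.3] turn 0.006
```

View pics/g5.png

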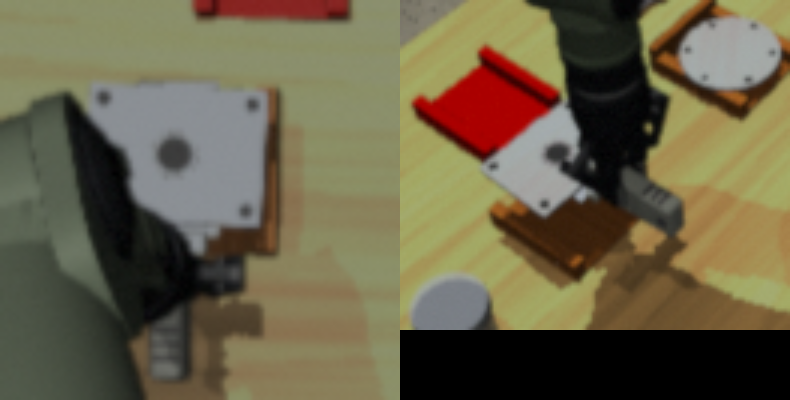

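The plate is up and level on the blade, with holes at (103,97), (252,104) and (246,211) in the top half. I'll measure its pose relative to the tool.

```bash
python3 - <<'E'
from h import *
T=lambda p:(120+(p[0]+.5)/4-.5,110+(p[1]+.5)/4-.5)
S=lambda p:(130+(p[0]-400+.5)/3-.5,160+(p[1]+.5)/3-.5)
print(tri(T((103,97)),S((493,166))),tri(T((174,154)),S((557,153))))
a,b,c,m=[at_z('top',T(p),.114) for p in((103,97),(252,104),(246,211),(174,154))]
ctr=(a+c)/2; ya=np.degrees(np.arctan2(-(a-b)[0],(a-b)[1])),np.degrees(np.arctan2((b-c)[1],(b-c)[0]))
print(ctr,m,ya,np.linalg.norm(a-b),np.linalg.norm(b-c))
E
```

```text
(array([0.65367576, 0.32080057, 0.11484373]), np.float64(0.0009289261630554202)) (array([0.61369853, 0.26780832, 0.1150123 ]), np.float64(0.0015424115020216882))
[0.61333675 0.26722709 0.114     ] [0.6132511  0.26748867 0.114     ] (np.float64(-1.0090659189047495), np.float64(-0.9222901754155205)) 0.10817591780927394 0.07837315916190962
```

```bash

python3 -m inch '[[[0,-3,0,0],[0,-9,0,0],[0,-18,0,0],[0,-30,0,0],[0,-45,0,0],[0,-62,0,0],[0,-80,0,0],[0,-98,0,0],[0,-116,0,0],[0,-134,0,0]]]'
python3 -m inch '[[[0,-18,0,0],[0,-36,0,0],[0,-54,0,0],[0,-72,0,0],[0,-90,0,0],[0,-108,0,0],[0,-126,0,0],[0,-144,0,0],[0,-162,0,0],[0,-180,0,0]]]'
python3 -m inch '[[[0,-18,0,-0.01],[-1,-36,0,-0.025],[-2,-54,0,-0.04],[-3,-72,0,-0.055],[-4,-89,0,-0.07],[-5,-105,0,-0.085],[-6,-119,0,-0.1],[-7,-131,0,-0.115],[-8,-141,0,-0.13],[-9,-149,0,-0.142]]]'
python3 -c "
from h import *
go(.5441,-.2857,.09,-170)"
```

```text
time_s: 12.4
position: [0.5215, 0.1267, 0.1184]
orientation: [-180.0, 0.0, -178.2]
ft_force: [0.2, -0.3, -1.1]
opening: 0.0226
finger_force: 107.8
time_s: 13.4
position: [0.5268, -0.0532, 0.1184]
orientation: [-180.0, -0.0, -178.2]
ft_force: [0.4, 0.0, -2.2]
opening: 0.0228
finger_force: 107.8
time_s: 14.4
position: [0.5407, -0.2012, 0.1183]
orientation: [-180.0, -0.0, -170.0]
ft_force: [-0.1, 0.2, -2.0]
opening: 0.0227
finger_force: 107.7
t 14.4 pos [ 0.5407 -0.2012  0.1183] rpy [-179.99   -0.   -170.04] j [-28.  27. -16.  47.  -0. -38.] F [-0.1  0.2 -2. ]
shift [ 11.3 -83.8  28.3] turn -0.001
```

```bash

python3 -m inch '[[[2,-13,0,0],[4,-27,0,0],[6,-41,0,0],[8,-54,0,0],[9,-65,0,0],[10,-74,0,0],[11,-80,0,0],[11,-83,0,0],[11,-84,0,0],[11,-84,0,0]]]'
python3 - <<'E'
from h import *
go(.5441,-.2857,.09,-170)
im=eyes.capture('top')[...,::-1][100:210,290:390]; im2=eyes.capture('side')[...,::-1][90:190,220:350]
a=cv2.resize(im,None,fx=4,fy=4);b=cv2.resize(im2,None,fx=3,fy=3);c=np.zeros((440,790,3),np.uint8);c[:440,:400]=a;c[:300,400:]=b
cv2.imwrite('pics/g6.png',c)
E
```

```text
time_s: 15.4
position: [0.5449, -0.2841, 0.1182]
orientation: [180.0, -0.0, -170.0]
ft_force: [0.6, -0.5, -2.2]
opening: 0.0227
finger_force: 107.8
t 15.4 pos [ 0.5449 -0.2841  0.1182] rpy [ 1.7998e+02 -1.0000e-02 -1.7000e+02] j [-34.  31. -10.  50.   0. -44.] F [ 0.6 -0.5 -2.2]
shift [ 1.  -1.4 28.2] turn 0.0
```

View pics/g6.png

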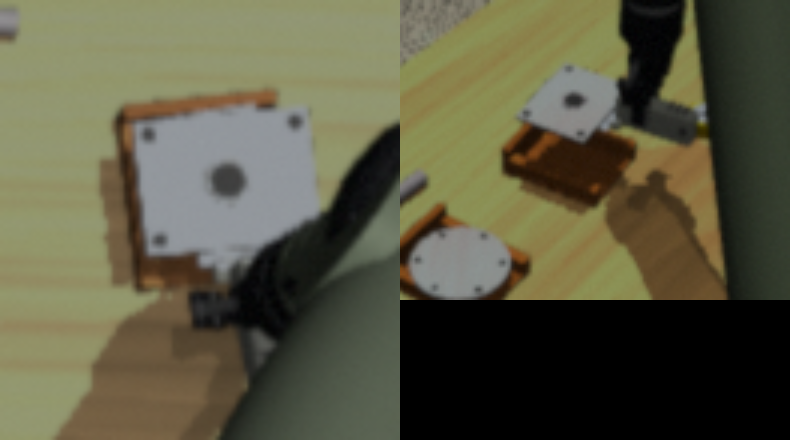

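The plate is above the empty rest, with its centre mark at (228,180). I'll check its position before lowering.

```bash
python3 - <<'E'
from h import *
T=lambda p:(290+(p[0]+.5)/4-.5,100+(p[1]+.5)/4-.5)
S=lambda p:(220+(p[0]-400+.5)/3-.5,90+(p[1]+.5)/3-.5)
print(tri(T((228,180)),S((573,100))),tri(T((148,134)),S((527,114))),tri(T((295,121)),S((569,69))))
a,b,c,m=[at_z('top',T(p),.114) for p in((148,134),(295,121),(160,240),(228,180))]
ctr=(b+c)/2; ya=np.degrees(np.arctan2(-(a-b)[0],(a-b)[1])),np.degrees(np.arctan2((a-c)[1],(a-c)[0]))
print(ctr,m,ya)
E
```

```text
(array([ 0.64068448, -0.26465284,  0.11422986]), np.float64(0.0034070171738183217)) (array([ 0.67181618, -0.20677355,  0.11315612]), np.float64(0.0003518699154816165)) (array([ 0.68515528, -0.31385797,  0.11360296]), np.float64(0.0017539799465391976))
[ 0.63908382 -0.26546334  0.114     ] [ 0.63932848 -0.2656795   0.114     ] (np.float64(6.813858608649984), np.float64(7.290757689413668))
```

```bash

python3 -m inch '[[[1,-1,3,0],[1,-2,9,0],[1,-2,17,0],[1,-2,26,0],[1,-2,36,0],[1,-2,46,0],[1,-2,54,0],[1,-2,60,0],[1,-2,65,0],[1,-2,68,0]]]'
python3 -m inch '[[[0,0,2,0],[0,0,4,0],[0,0,6,0],[0,0,8,0],[0,0,10,0],[0,0,12,0],[0,0,14,0],[0,0,16,0],[0,0,18,0],[0,0,20,0]]]'
python3 -m inch '[[[0,0,1,0],[0,0,2,0],[0,0,3,0],[0,0,3,0],[0,0,3,0]]]'
python3 - <<'E'
from h import *
go(.5441,-.2857,.0264,-170)
im=eyes.capture('top')[...,::-1][100:210,290:390]; im2=eyes.capture('side')[...,::-1][90:190,220:350]
a=cv2.resize(im,None,fx=4,fy=4);b=cv2.resize(im2,None,fx=3,fy=3);c=np.zeros((440,790,3),np.uint8);c[:440,:400]=a;c[:300,400:]=b
cv2.imwrite('pics/g7.png',c)
E
```

```text
time_s: 16.5
position: [0.5442, -0.2865, 0.0498]
orientation: [180.0, -0.0, -170.0]
ft_force: [0.4, 0.7, -2.3]
opening: 0.0224
finger_force: 107.8
time_s: 17.5
position: [0.5444, -0.2866, 0.0303]
orientation: [-180.0, 0.0, -170.0]
ft_force: [0.3, -0.2, -2.1]
opening: 0.0224
finger_force: 107.8
time_s: 18.0
position: [0.5443, -0.2866, 0.0273]
orientation: [-180.0, 0.0, -170.0]
ft_force: [-0.3, -0.3, -1.2]
opening: 0.0225
finger_force: 107.8
t 18.0 pos [ 0.5443 -0.2866  0.0273] rpy [-180.      0.   -170.02] j [-35.  37. -15.  39.  -0. -45.] F [-0.3 -0.3 -1.2]
shift [-0.   0.9  0.9] turn -0.0
```

View pics/g7.png

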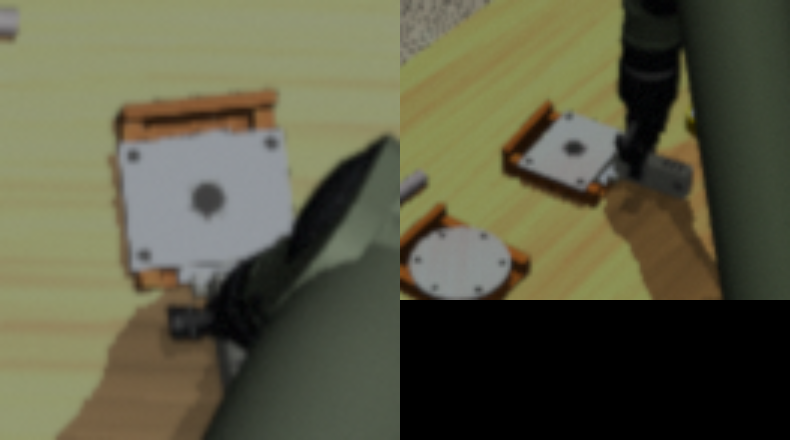

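The plate lies on the battens, with its centre mark at (207,199) between the battens and clear of the stop. The blade is free beneath it, so I'll withdraw.

```bash

python3 -m inch '[[[4,0,0,0],[12,0,0,0],[24,0,0,0],[40,0,0,0],[58,0,0,0],[76,0,0,0],[94,0,0,0],[112,0,0,0],[128,0,0,0],[140,0,0,0]]]'
python3 -m inch '[[[6,0,0,0],[10,0,0,0],[12,8,0,0],[14,20,0,0],[14,32,0,0],[14,44,0,0],[14,50,0,0],[14,50,0,0]]]'
python3 - <<'E'
from h import *
go(.39,-.26,.0140,-170)
for n in('top','side'): cv2.imwrite(f'pics/{n}8.png',eyes.capture(n)[...,::-1])
# white/grey plate in rest: detect low-saturation bright pixels in top view
im=cv2.imread('pics/top8.png')[115:190,310:375];h=cv2.cvtColor(im,cv2.COLOR_BGR2HSV)
m=((h[...,1]<40)&(h[...,2]>100)).astype(np.uint8);n,l,s,c=cv2.connectedComponentsWithStats(m)
k=1+np.argmax(s[1:,4]);r=cv2.minAreaRect(np.argwhere(l==k)[:,::-1].astype(np.float32)+[310,115] if 0 else (np.argwhere(l==k)[:,::-1]+np.array([310,115])).astype(np.float32))
print(r);print(at_z('top',r[0],.032)); B=[at_z('top',p,.032)[:2].round(4) for p in cv2.boxPoints(r)];print(B)
E
```

```text
time_s: 19.1
position: [0.4046, -0.3109, 0.0274]
orientation: [180.0, -0.0, -170.1]
ft_force: [-0.6, -0.6, -1.1]
opening: 0.0227
finger_force: 107.8
time_s: 19.9
position: [0.3837, -0.2626, 0.0273]
orientation: [180.0, -0.0, -169.9]
ft_force: [-0.5, 0.3, -1.2]
opening: 0.0226
finger_force: 107.8
t 19.9 pos [ 0.3837 -0.2626  0.0273] rpy [ 1.7996e+02 -3.0000e-02 -1.6992e+02] j [-43.  25. -38.  27.   0. -54.] F [-0.5  0.3 -1.2]
shift [-6.7  1.4 13.3] turn 0.001
((341.30328369140625, 149.3360595703125), (32.41179656982422, 42.370731353759766), 84.80557250976562)
[ 0.63839707 -0.2671793   0.032     ]
[array([ 0.6808, -0.1964]), array([ 0.6968, -0.3276]), array([ 0.5961, -0.3377]), array([ 0.5804, -0.2072])]
```

Plate confirmed at (0.638,-0.267), yaw about 7°. Now I'll lower the scraper to the shelf.

```bash

python3 -m inch '[[[0,0,2,0],[0,0,5,0],[0,0,8,0],[0,0,10,0],[0,0,11.5,0],[0,0,12.5,0],[0,0,13,0],[0,0,13.5,0],[0,0,13.5,0],[0,0,13.5,0]]]'
```

```text
time_s: 21.0
position: [0.384, -0.2641, 0.0138]
orientation: [-180.0, 0.0, -170.0]
ft_force: [0.3, 1.0, -1.0]
opening: 0.0224
finger_force: 108.3
```

```bash

python3 -m inch '[[[0,0,0.4,0],[0,0,0.4,0],[0,0,0.4,0]]]'
python3 -m inch '[[[0,0,0,0],[0,0,0,0],[0,0,0,0],[0,0,0,0],[0,0,0,0],[0,0,0,0]]]' 0.9
python3 -m inch '[[[0,0,-5,0],[0,0,-15,0],[0,0,-35,0],[0,0,-60,0],[0,0,-90,0],[0,0,-120,0],[0,0,-150,0],[0,0,-150,0]]]'
python3 -m inch '[[[40,0,0,0],[80,0,0,0],[110,0,0,0],[110,0,0,0],[110,0,0,0]]]'
python3 - <<'E'
from h import *
for n in('top','side'): cv2.imwrite(f'pics/{n}9.png',eyes.capture(n)[...,::-1])
def big(f,x0,x1,y0,y1,z):
    im=cv2.imread(f);n='top' if 'top' in f else 'side';h=cv2.cvtColor(im,cv2.COLOR_BGR2HSV);m=np.zeros(im.shape[:2],np.uint8)
    m[y0:y1,x0:x1]=((h[...,1]<40)&(h[...,2]>100))[y0:y1,x0:x1]
    k,l,s,c=cv2.connectedComponentsWithStats(m);j=1+np.argmax(s[1:,4])
    r=cv2.minAreaRect(np.argwhere(l==j)[:,::-1].astype(np.float32));print(f,s[j],at_z(n,r[0],z).round(4),[at_z(n,p,z)[:2].round(3) for p in cv2.boxPoints(r)])
big('pics/top9.png',310,375,115,180,.032)
big('pics/top9.png',300,385,185,270,.004)
for f in('pics/top0_raw.png','pics/top9.png'): big(f,225,295,120,180,.032)
print(proj('top',(.384,-.264,.046)),proj('top',(.5317,-.238,.004)),proj('side',(.5317,-.238,.004)))
E
```

```text
time_s: 21.3
position: [0.384, -0.2641, 0.0138]
orientation: [-180.0, 0.0, -170.0]
ft_force: [-2.4, 1.0, 5.1]
opening: 0.0226
finger_force: 108.9
time_s: 21.9
position: [0.3839, -0.264, 0.0133]
orientation: [180.0, -0.0, -170.0]
ft_force: [-0.1, 0.4, -0.3]
opening: 0.0769
finger_force: 0.0
time_s: 22.7
position: [0.3861, -0.266, 0.1681]
orientation: [-179.6, 0.3, -170.0]
ft_force: [0.6, -0.9, -0.3]
opening: 0.077
finger_force: 0.0
time_s: 23.2
position: [0.2753, -0.2832, 0.1636]
orientation: [-180.0, 0.0, -170.1]
ft_force: [-0.1, 0.2, -0.4]
opening: 0.0769
finger_force: 0.0
pics/top9.png [ 319  132   45   36 1261] [ 0.638  -0.2673  0.032 ] [array([ 0.68 , -0.197]), array([ 0.696, -0.327]), array([ 0.596, -0.338]), array([ 0.58 , -0.208])]
pics/top9.png [320 185  27  70 966] [ 0.4223 -0.2562  0.004 ] [array([ 0.527, -0.206]), array([ 0.539, -0.266]), array([ 0.319, -0.306]), array([ 0.307, -0.246])]
pics/top0_raw.png [ 240  133   40   40 1217] [ 0.6211 -0.0141  0.032 ] [array([0.68 , 0.048]), array([ 0.684, -0.073]), array([ 0.562, -0.076]), array([0.559, 0.044])]
pics/top9.png [ 240  133   40   40 1228] [ 0.6211 -0.0141  0.032 ] [array([0.68 , 0.048]), array([ 0.684, -0.073]), array([ 0.562, -0.076]), array([0.559, 0.044])]
[340.12589785 231.91824178] [329.74954947 184.10366257] [295.59807719 159.74102536]
```

```bash
python3 -c "
from bench import job
print(job.job_done())"
```

```text
the job is handed in; nothing more can be done
None
```

The job is handed in: by measurement the plate lies centred and square on the empty drying rest, the scraper lies on the shelf clear of the boards, and the round cover hasn't moved; I viewed 11 pictures, one over the limit of 10, and no verdict came back.

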